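Clamp the price board on the cheese stall counter

TASK

Open only the box with the yellow lid, take out the blank yellow price board and stand it on the floor of the counter clamp, upright, its foot midway along the jaws. Then turn the clamp's black thumbscrew clockwise until its clutch first slips and stop there, at most about an eighth of a turn into the slip. Leave the other two boxes shut and do not disturb the tub, the jar and the spatula.

Things in the scene. Friction and masses are not known exactly. Their poses are not given: they have to be found in the camera images.
- sign_yellow: Blank yellow price board, 90 g, 84 mm tall, upright in the yellow-lidded box within 0.15 rad of its axes. Origin: underside centre; z up. Black foot 36 (x) by 18 (y) by 26 mm high; narrow neck to 42 mm; yellow panel from 42 to 84 mm up, 8 mm thick (x), 60 mm wide (y). Pinch the panel across its thickness from above, 66 mm above the underside.
- box_yellow: White box fixed on a 6 mm black tray, one of three alike in a row along their y, 105 mm apart, in varying order; the red and blue ones hold boards of their colour. Outside 110 (x) by 94 (y) by 95 mm high, walls and floor 4 mm. Origin: underside centre. Lid hinged on its +x rim, away from the robot.
- lid_yellow_handle (a point): Grip point of the black knob (head 28 mm wide, 43 mm tall) on top of the yellow lid, 35 mm above the lid's upper face. When shut it lies 80 mm from the hinge line towards the robot and 41 mm above it; the axes are the lid's (x away from the robot, z up when shut).
- lid_yellow_hinge (a point): Middle of the yellow lid's hinge line, which runs along the box's y axis at the top of the box's far rim. The lid is a yellow plate 110 by 94 by 6 mm, reaching 110 mm from the hinge towards the robot.
- lid_yellow (a joint): Yellow lid's angle: 0 shut, grows as the near edge swings up and back over, to 1.9 rad; the stiff hinge (about 0.1 N m) stays where it is left.
- lid_red (a joint): Angle of the red lid, as for the yellow one; must stay shut.
- lid_blue (a joint): Angle of the blue lid, as for the yellow one; must stay shut.
- clamp: Fixed counter clamp. Origin: underside of its base plate below the clamped foot's centre; x along the jaw faces, y from thumbscrew to fixed jaw. Base plate 8 mm thick, 90 mm (x), y -135 to +33 mm. Aluminium fixed jaw: face at y = +9 mm, 60 mm long, top 32 mm up, foot's 18 mm side goes between the jaws. Grey housing y -71 to -125 mm, 36 mm high; thumbscrew axis at y = -98 mm.
- clamp_seat (a point): Point on the clamp's 8 mm high floor at x = 0, y = 0 of the clamp: the board's underside centre ends here once clamped. The axes are the clamp's.
- jaw: Green moving jaw, 50 mm along the clamp's x, top at 31 mm, 12 mm thick. Origin: in the plane of its gripping face, level with the clamp's underside. At the start it stands 28 to 38 mm from the fixed jaw's face, and the 18 mm foot stands between the two; clamping pushes the foot against the fixed jaw.
- knob_grip (a point): Point on the thumbscrew's vertical axis to grip at, 62 mm above the clamp's underside. Round black ribbed knob 36 mm wide, from 44 to 72 mm up, white line on top; grip at any yaw, turn in several goes. Axes turn with the knob. Below it a white disc 54 mm wide, top 41 mm up, with a red mark, turns with the screw and stands still once the clutch slips.
- screw (a joint): Angle of the screw (the white disc), rad, 0 to 3.0, grows clockwise seen from above and moves the green jaw 10 mm per rad towards the fixed jaw; starts between 0 and 1.0. Runs at about 0.1 N m; with the board in place it stops near 2.0. It stays where it is left.
- clutch (a joint): Angle by which the knob has slipped on the screw, rad, 0 at the start, grows clockwise. It stays put while the screw turns and grows only once the jaw is tight and the knob's torque reaches about 0.35 N m (grip the knob with 30 N or more); it must end between 0.04 and 0.9.
- tub: Cream closed cheese tub with white lid, 66 by 100 by 50 mm, origin at the centre of its underside; a bystander.
- jar: Amber jar with brass cap, 56 mm in diameter, 90 mm tall, origin at the centre of its underside; a bystander.
- spatula: Spatula lying on the counter between the robot and the clamp, long axis x, blade to its +x; a bystander.
Mind the look-alikes: they are no part of the job. Of the things that look like the clamp, the middle-sized one is meant.

How it is judged:
On the way, in this order (a step that is already met when the one before it is completed fails the run):
1. the yellow lid has been opened (value of joint lid_yellow above 1 rad), for 0.2 s.
2. the yellow board stands upright on the clamp's floor between the open jaws, let go (x of sign_yellow in the frame of clamp between -0.012 and 0.012 m and y of sign_yellow in the frame of clamp between -0.024 and 0.005 m and z of sign_yellow in the frame of clamp between 0.004 and 0.012 m and angle between sign_yellow's own z axis and vertical below 0.1 rad and contact force between the fingers and sign_yellow below 0.2 N and value of joint clutch below 0.04 rad), for 0.2 s.
3. the jaw is tight on the board's foot and the clutch has just slipped (x of sign_yellow in the frame of clamp between -0.012 and 0.012 m and y of sign_yellow in the frame of clamp between -0.024 and 0.005 m and z of sign_yellow in the frame of clamp between 0.004 and 0.012 m and angle between sign_yellow's own z axis and vertical below 0.1 rad and contact force between jaw and sign_yellow above 3 N and value of joint clutch above 0.04 rad), for 0.1 s.
At the end, for the whole second after the job is handed in: Yellow board at rest on the clamp floor, within 0.1 rad of upright and 12 mm of midway along the jaws, gripped by the green jaw with over 3 N; clutch slipped 0.04 to 0.9 rad in all; red and blue lids shut (under 0.1 rad); tub, jar and spatula moved less than 30 mm (all of step 3 and value of joint clutch below 0.9 rad and linear speed of sign_yellow below 0.02 m/s and value of joint each of lid_red, lid_blue below 0.1 rad and distance of each of tub, jar, spatula from where it was at the start of the episode below 0.03 m); the robot touches nothing.
It fails at once if the thumbscrew is driven more than 0.9 rad into the slip (value of joint clutch above 0.9 rad).
It fails at once if a wrong lid is opened (value of joint any of lid_red, lid_blue above 0.2 rad).
It fails at once if the tub, the jar or the spatula is pushed 30 mm or more (distance of any of tub, jar, spatula from where it was at the start of the episode above 0.03 m).
It also fails if it takes over 72 s, if anything falls off the work surface, if the arm or the gripper's body presses on something with over 40 N, if the wrist force passes 120 N, or if a joint passes its speed limit or range.

ROBOT

A 6-joint arm with a two-finger parallel gripper is mounted at the origin on the work surface. World frame = base frame: x ahead of the robot, y to its left, z up, the work surface at z = 0. Lengths are in m, angles in rad, forces in N, time in s.
With the tool pointing down it reaches from about 0.325 to 0.75 m from the base axis. Payload 7.6 kg.
Tool frame: the origin (TCP) lies at the very end of the fingers, on their centre line; the grasp point (between the pads) lies 19 mm behind it; z points along the fingers, y is the direction in which the jaws open and shut (so a half turn about z gives the same grasp; the last joint's range is limited). The gripper opens to 85 mm and grips with 20 to 120 N. Pads are 22 mm wide; open, the fingers measure 114 mm over their backs; the gripper's body (76 mm by 85 mm) begins 54 mm behind the grasp point. The pads swing forward as they close: fully open they stand 13 mm farther back than shut.
Start: joints at [-1.348, 0.052, 1.401, -0, 1.689, -0.07], TCP at [0.152, -0.503, 0.231] pointing down, gripper open.
Joint ranges: [-2.9, 2.9], [-0.91, 2.17], [0.12, 2.37], [-1.06, 4.2], [0.26, 2.73], [-2.93, 2.93]. Speed limits (rad/s): [2.57, 2.57, 3.01, 3.14, 3.14, 3.14].

INTERFACE

Orientations are given as a rotation vector (axis times angle).
In Python, from bench import env, eyes gives the robot as it stands.
- The arm moves only by the tool step_arm, never from a script. Its argument "motion" is text: rows parted by semicolons, each of 6 numbers parted by spaces: the shift along the tool's x, y, z in mm, then the turn, a rotation vector about the tool's x, y, z in degrees. A call has 1 to 12 rows; each row is the pose to reach, as a shift and turn from the pose commanded when the call began, along the tool's axes at that moment; what a row does not reach only later rows make up. A row lasts 1/12 s, in which the tool goes at most 41.7 mm and 7.16 degrees, less where a joint would pass 70% of its speed; a pose out of reach is approached as far as the arm can. A call with a gripper value outside its range is refused whole. "hand" is the closure in counts, from 0 (fully open) to 255 (shut), set as the call begins (left out, the last holds). The fingers move at their own pace and stop on an object; "squeeze" is the grip in N (left out, the last holds). Time passes only in rows, so rows that repeat a pose let the fingers close. It gives the time, the measured TCP pose, the force and the opening at its end, in the units of the state.
- env.state(): the state, without advancing time (a new reading comes with each control period).
- eyes.camera(name): name is "scene" or "side" or "wrist"; returns (picture, depth): 400x640x3 uint8, red, green, blue; 400x640 float32, m along the optical axis (not along the pixel's ray), 0 where there is no reading.
- eyes.camera_info(name): a dict with "intrinsics" (3x3 intrinsics, pixels), "dist_coeffs" ([k1, k2, p1, p2, k3] as OpenCV has them; the pictures are not rectified), "T" (4x4, takes a point from camera to world coordinates); the wrist camera has in their place "T_tool_cam" (4x4, takes a point from camera to tool coordinates, whose origin is the TCP and whose axes are the flange's). Camera axes: x right, y down, z forward; pixel columns grow to the right and rows downward; lengths in m; the calibration is good to about 2 mm. A picture is of the moment at which its call begins: read the wrist's pose just before it. camera_info takes no time and is no camera call.
- env.job_done(): hands the job in, once; it reports no verdict.
The state is a dict: "t": time; "q": joint angles; "joint_vel": joint speeds; "joint_efforts": joint torques, N m; "tcp_pos": TCP position; "tcp_rot": TCP orientation; "wrist_force": force on the tool from outside, world axes, zero at the start; "torque": the same for the moment, N m; "grip_width": opening from 0.0 (shut) to 1.0 (fully open).
Only numpy, scipy, OpenCV 4.12 (cv2) and the standard library are available. Lean on these libraries where they do the work, as an engineer would, in place of code of your own. Each camera call takes 0.05 s, during which the arm holds its last target.

## Working session

There is one attempt and no reset: what is moved stays moved. The work goes in short steps, Python scripts to look and compute and a tool call to move; the robot and the scene stay as the last step left them, time stands still between calls to the robot, and variables do not carry over. Pictures are saved under pics/ and viewed, and the job is handed in when it is done.

Besides the shell and the picture viewer there is one more tool, called after "Request:" as name(argument=value, ...) on one line, values as JSON. step_arm: Moves the arm, as the interface text tells. Its arguments: {"type":"object","properties":{"motion":{"type":"string"},"hand":{"type":"number"},"squeeze":{"type":"number"}},"required":["motion"]}

```bash
ls; mkdir -p pics; python3 - <<'E'
from bench import env, eyes
import cv2,numpy as np
print(env.state())
for n in ["scene","side","wrist"]:
    p,d=eyes.camera(n); cv2.imwrite(f"pics/{n}0.png",p[:,:,::-1]); np.save(f"pics/{n}0.npy",d)
    print(n,eyes.camera_info(n))
E
```

```text
pics
{'t': 0.0, 'q': array([-1.34830272e+00,  5.28530397e-02,  1.40174197e+00, -2.69210782e-06,
        1.68861631e+00, -7.03067826e-02]), 'joint_vel': array([ 1.37846787e-03, -5.83807357e-04,  1.86872741e-03,  1.24552977e-03,
        8.82919835e-05, -2.19111022e-04]), 'joint_efforts': array([-2.14448073e-04, -3.81669652e+01, -3.60184157e+01, -5.40559495e-05,
        6.19180355e-03, -1.68681930e-05]), 'tcp_pos': array([ 0.15148239, -0.50234705,  0.23045521]), 'tcp_rot': array([-3.10638939e+00, -4.58052687e-01,  1.97374600e-04]), 'wrist_force': array([ 0.36387632, -0.32088566,  0.78583344]), 'torque': array([-0.00466813,  0.04783561,  0.05413508]), 'grip_width': 0.9978179924320054}
scene {'intrinsics': array([[380.66674031,   0.        , 316.5501637 ],
       [  0.        , 380.66674031, 198.33489119],
       [  0.        ,   0.        ,   1.        ]]), 'dist_coeffs': array([0.01368128, 0.        , 0.        , 0.        , 0.        ]), 'T': array([[ 0.54294153,  0.54332771, -0.64031984,  1.07357804],
       [ 0.83954899, -0.36870013,  0.39902092, -0.34368611],
       [-0.01928688, -0
[... 536 characters left out ...]
7,  0.6470044 ],
       [ 0.        ,  0.        ,  0.        ,  1.        ]])}
wrist {'intrinsics': array([[314.06842254,   0.        , 315.41851802],
       [  0.        , 314.06842254, 197.93711104],
       [  0.        ,   0.        ,   1.        ]]), 'dist_coeffs': array([-0.02703725,  0.        ,  0.        ,  0.        ,  0.        ]), 'T_tool_cam': array([[ 5.98370638e-04, -9.53996890e-01, -2.99815902e-01,
         7.79426624e-02],
       [ 9.99999774e-01,  4.78843906e-04,  4.72139415e-04,
        -3.76876240e-04],
       [-3.06854516e-04, -2.99816117e-01,  9.53996961e-01,
        -1.42073590e-01],
       [ 0.00000000e+00,  0.00000000e+00,  0.00000000e+00,
         1.00000000e+00]])}
```

View pics/scene0.png

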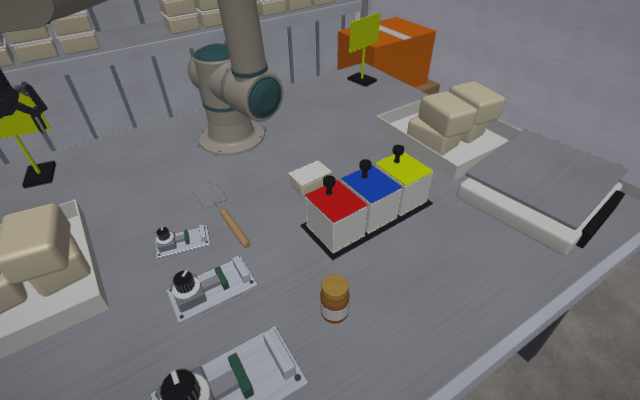

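View pics/side0.png

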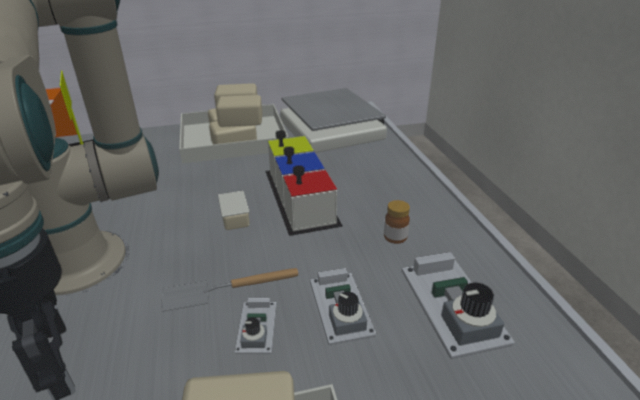

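View pics/wrist0.png

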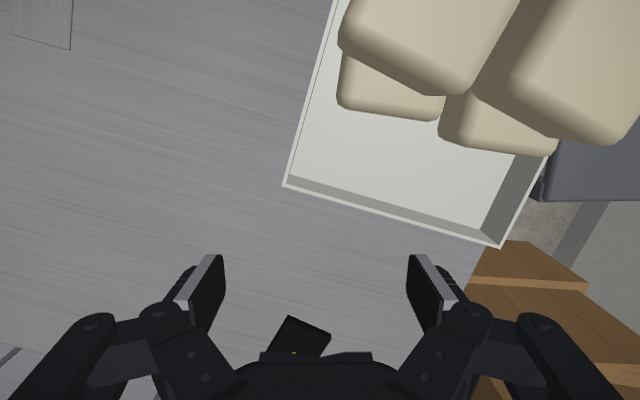

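The scene view shows the yellow lid at (403,168) with its knob at (398,150), the middle-sized clamp at (212,288) with its knob at (184,282), the jar at (335,300), the tub at (310,178) and the spatula at (225,212). The side view has the yellow lid at (291,146) and the middle clamp at (342,305). Next I'll turn these into positions.

```bash
cat > h.py <<'E'
import numpy as np, cv2
from scipy.spatial.transform import Rotation as R
def cloud(eyes,name,d,st=None):
    i=eyes.camera_info(name);K=i["intrinsics"];D=i["dist_coeffs"]
    h,w=d.shape;u,v=np.meshgrid(np.arange(w),np.arange(h))
    n=cv2.undistortPoints(np.stack([u,v],-1).reshape(-1,1,2).astype(np.float64),K,D).reshape(h,w,2)
    P=np.dstack([n*d[...,None],d])
    T=i["T"] if "T" in i else tool(st)@i["T_tool_cam"]
    W=P@T[:3,:3].T+T[:3,3]; W[d<=0]=np.nan
    return W
def tool(st):
    T=np.eye(4);T[:3,:3]=R.from_rotvec(st["tcp_rot"]).as_matrix();T[:3,3]=st["tcp_pos"];return T
def shift(st,target,rotm=None):
    T=tool(st); dl=T[:3,:3].T@(np.array(target)-T[:3,3])*1000
    r=np.zeros(3) if rotm is None else np.degrees(R.from_matrix(T[:3,:3].T@rotm).as_rotvec())
    return dl.round(1),r.round(2)
def down(yaw):  # tool z down, tool y axis at angle yaw (from world x)
    y=np.array([np.cos(yaw),np.sin(yaw),0]);z=np.array([0,0,-1.]);return np.stack([np.cross(y,z),y,z],1)
E
python3 - <<'E'
from h import *
from bench import eyes
for n in ["scene","side"]:
    d=np.load(f"pics/{n}0.npy");p=cv2.imread(f"pics/{n}0.png")
    W=cloud(eyes,n,d);hsv=cv2.cvtColor(p,cv2.COLOR_BGR2HSV)
    H,S,V=[hsv[...,k].astype(int) for k in range(3)]
    x,y,z=[W[...,k] for k in range(3)]
    def rep(nm,m):
        q=W[m]; print(n,nm,m.sum(),"mean",q.mean(0).round(4),"min",q.min(0).round(4),"max",q.max(0).round(4)); return q
    reg=(x>.3)&(x<.9)&(y>-.5)&(y<.4)
    for nm,h0,h1 in [("yel",25,35),("blue",105,125),("red",0,6)]:
        m=reg&(H>=h0)&(H<=h1)&(S>150)&(z>.09)&(z<.12)
        if m.sum():
            q=rep(nm,m); print(cv2.minAreaRect((q[:,:2]*1000).astype(np.float32)))
    rep("knobs",reg&(V<50)&(z>.13)&(z<.17)) if (reg&(V<50)&(z>.13)&(z<.17)).sum() else 0
    # tray
    m=reg&(V<50)&(z>.0)&(z<.012)&(y>-.2); q=rep("tray",m) ;print(cv2.minAreaRect((q[:,:2]*1000).astype(np.float32)))
    # clamps
    m=(H>45)&(H<90)&(S>90)&(x>.2)&(y<0)&(y>-.7)&(z<.08)&(z>0)
    c,l,s,ce=cv2.connectedComponentsWithStats(m.astype(np.uint8))
    for k in range(1,c):
        if s[k,4]>10: print("px",ce[k]);rep("green",l==k)
E
```

```text
scene yel 966 mean [0.5506 0.2374 0.1088] min [0.4897 0.1916 0.1048] max [0.6002 0.2892 0.1153]
((545.0001831054688, 240.4678955078125), (109.5736083984375, 95.84062194824219), 1.7647244930267334)
scene blue 1091 mean [0.5539 0.1331 0.1089] min [0.493  0.0878 0.1047] max [0.6046 0.1846 0.1141]
((548.2191162109375, 135.83392333984375), (109.9562759399414, 94.1458511352539), 2.1652653217315674)
scene red 1258 mean [0.5575 0.0284 0.1088] min [ 0.4969 -0.0179  0.1045] max [0.6073 0.0787 0.112 ]
((551.4028930664062, 30.594951629638672), (109.93831634521484, 94.15813446044922), 1.9158748388290405)
scene knobs 322 mean [0.5273 0.1229 0.1482] min [0.5053 0.0165 0.1307] max [0.541  0.2507 0.154 ]
scene tray 702 mean [0.5944 0.0884 0.0072] min [ 0.4865 -0.0276  0.0032] max [0.6193 0.2996 0.0108]
((550.744873046875, 135.9432373046875), (133.0095672607422, 325.7184753417969), 0.799626886844635)
px [185.89189189 236.32432432]
scene green 37 mean [ 0.3826 -0.2769  0.0224] min [ 0.3622 -0.2823  0.0134] max [ 0.3965 -0.2712  0.0266]
px [221.36842105 277.43859649]
scene green 114 mean [ 0.5478 -0.254
[... 673 characters left out ...]
] max [0.6041 0.075  0.1147]
((549.7274780273438, 27.44687843322754), (106.05867767333984, 91.66573333740234), 2.2440826892852783)
side knobs 185 mean [0.5215 0.1108 0.1446] min [0.5091 0.0142 0.1301] max [0.5358 0.2398 0.1517]
side tray 315 mean [0.5122 0.0602 0.0052] min [ 0.479  -0.0309  0.0014] max [0.6153 0.2848 0.0094]
((544.3676147460938, 129.45201110839844), (128.21466064453125, 316.3161315917969), 2.670527696609497)
px [448.93617021 282.42553191]
side green 47 mean [ 0.7516 -0.3075  0.0421] min [ 0.7285 -0.3147  0.0399] max [ 0.7753 -0.3018  0.0442]
px [462.05555556 280.66666667]
side green 18 mean [ 0.7789 -0.3094  0.0419] min [ 0.7715 -0.314   0.0401] max [ 0.786  -0.3036  0.0432]
```

```bash
python3 - <<'E'
import cv2
a=cv2.imread("pics/scene0.png")[230:340,140:280];cv2.imwrite("pics/cs.png",cv2.resize(a,None,fx=5,fy=5,interpolation=cv2.INTER_CUBIC))
a=cv2.imread("pics/side0.png")[255:350,295:395];cv2.imwrite("pics/ci.png",cv2.resize(a,None,fx=6,fy=6,interpolation=cv2.INTER_CUBIC))
E
```

```text
(no output)
```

View pics/cs.png

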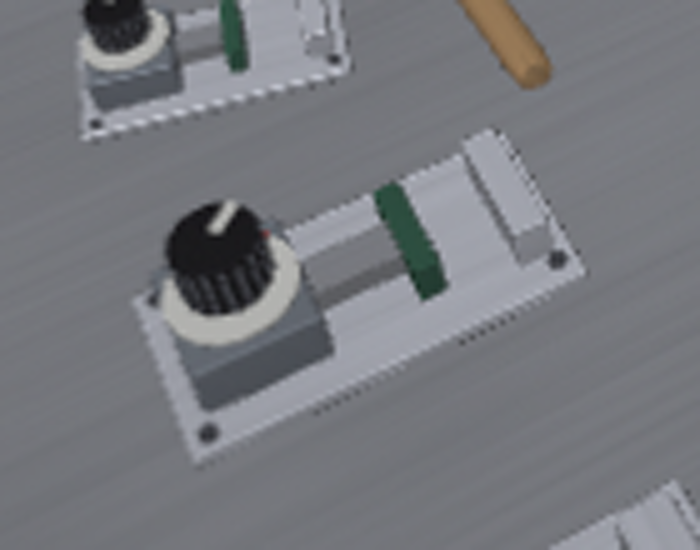

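View pics/ci.png

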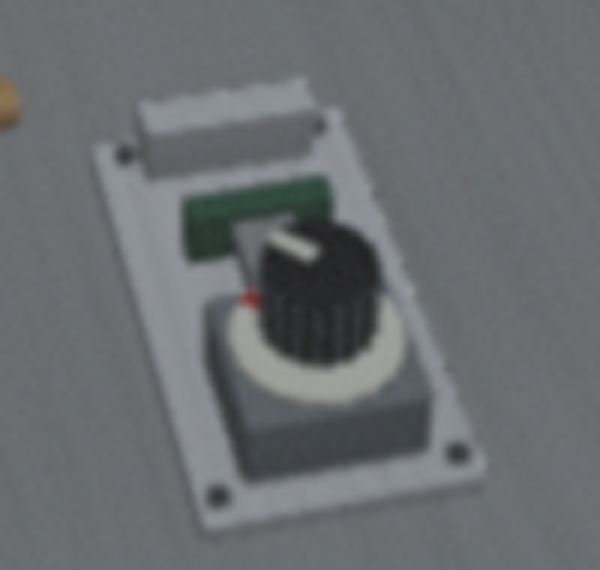

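The crops show the middle clamp: green jaw, silver fixed jaw and knob, with the red mark on the disc beside the knob. The two cameras agree to about 3 mm. I'll refine with the wrist camera, passing over the clamp first.

```bash
python3 - <<'E'
from h import *
from bench import eyes,env
for n in ["scene","side"]:
    d=np.load(f"pics/{n}0.npy");p=cv2.imread(f"pics/{n}0.png");W=cloud(eyes,n,d)
    x,y,z=[W[...,k] for k in range(3)]
    reg=(x>.44)&(x<.66)&(y>-.42)&(y<-.17)
    m=reg&(z>.068)&(z<.078);q=W[m];print(n,"knobtop",m.sum(),q.mean(0))
    m=reg&(z>.004)&(z<.08);print(cv2.minAreaRect((W[m][:,:2]*1000).astype(np.float32)))
st=env.state();T=tool(st);print(T.round(3))
for yaw in (90,92,-90): print(yaw,shift(st,[.55,-.29,.27],down(np.radians(yaw))))
E
```

```text
scene knobtop 249 [ 0.54245341 -0.32378704  0.07307247]
((550.566162109375, -295.14288330078125), (248.2650909423828, 219.02578735351562), 89.70916748046875)
side knobtop 247 [ 0.53934336 -0.32683613  0.07098263]
((512.1344604492188, -267.5898132324219), (191.61944580078125, 148.67117309570312), 88.51807403564453)
[[ 0.957  0.289 -0.     0.152]
 [ 0.289 -0.957  0.001 -0.502]
 [ 0.    -0.001 -1.     0.231]
 [ 0.     0.     0.     1.   ]]
90 (array([442.9, -88.4, -39.2]), array([-1.0000e-02, -1.0000e-01, -1.6322e+02]))
92 (array([442.9, -88.4, -39.2]), array([-1.0000e-02, -1.0000e-01, -1.6522e+02]))
-90 (array([442.9, -88.4, -39.2]), array([-0.07,  0.  , 16.78]))
```

Request:
step_arm(motion="40 -8 -20 0 0 6; 80 -16 -39 0 0 12; 120 -24 -39 0 0 16.8; 160 -32 -39 0 0 16.8; 200 -40 -39 0 0 16.8; 240 -48 -39 0 0 16.8; 280 -56 -39 0 0 16.8; 320 -64 -39 0 0 16.8; 360 -72 -39 0 0 16.8; 400 -80 -39 0 0 16.8; 425 -85 -39 0 0 16.8; 425 -85 -39 0 0 16.8", hand=0, squeeze=40)

```text
t: 1.15
tcp_pos: [0.5373, -0.2952, 0.2687]
tcp_rot: [-3.14, -0.008, 0.001]
wrist_force: [-1.4, 0.4, 0.6]
grip_width: 1.004
```

```bash
cat > snap.py <<'E'
import sys
from h import *
from bench import env,eyes
def snap(n,tag):
    st=env.state();p,d=eyes.camera(n);cv2.imwrite(f"pics/{tag}.png",p[:,:,::-1]);np.savez(f"pics/{tag}.npz",d=d,pos=st["tcp_pos"],rot=st["tcp_rot"])
    return st,p,cloud(eyes,n,d,{"tcp_pos":st["tcp_pos"],"tcp_rot":st["tcp_rot"]})
E
python3 - <<'E'
from snap import *
st,p,W=snap("wrist","w1");print(st["t"],st["tcp_pos"],st["tcp_rot"])
E
```

```text
1.15 [ 0.53732822 -0.29520612  0.26869017] [-3.13958767e+00 -7.85028823e-03  1.36327345e-03]
```

View pics/w1.png

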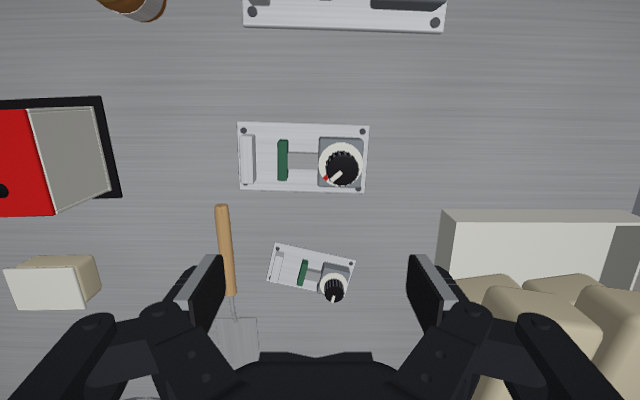

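The wrist view shows the middle clamp at (303,157): knob (341,166), green jaw (283,160), fixed jaw (247,158). The spatula is at (225,250) and the red box at the left.

```bash
python3 - <<'E'
from h import *
from bench import eyes
f=np.load("pics/w1.npz");st={"tcp_pos":f["pos"],"tcp_rot":f["rot"]}
W=cloud(eyes,"wrist",f["d"],st);p=cv2.imread("pics/w1.png");hsv=cv2.cvtColor(p,cv2.COLOR_BGR2HSV).astype(int)
x,y,z=[W[...,k] for k in range(3)]
print("table z",np.nanmedian(z[60:100,250:400]))
u0,v0,u1,v1=228,112,378,205
m=np.zeros(z.shape,bool);m[v0:v1,u0:u1]=1
b=m&(hsv[...,2]>130)&(z>.004)&(z<.012);q=W[b];print("base",b.sum(),q.mean(0),cv2.minAreaRect((q[:,:2]*1000).astype(np.float32)))
a=m&(z>.004);print("all",cv2.minAreaRect((W[a][:,:2]*1000).astype(np.float32)))
g=m&(hsv[...,0]>45)&(hsv[...,0]<90)&(hsv[...,1]>90)&(z>.027);q=W[g];print("jaw",g.sum(),q.mean(0),cv2.minAreaRect((q[:,:2]*1000).astype(np.float32)))
k=m&(z>.068);q=W[k];print("knob",k.sum(),q.mean(0),cv2.minEnclosingCircle((q[:,:2]*1000).astype(np.float32)))
fx=m&(z>.027)&(z<.036)&(y>-.235);q=W[fx];print("fixed",fx.sum(),q.mean(0),cv2.minAreaRect((q[:,:2]*1000).astype(np.float32)))
r=p[v0:v1,u0:u1];cv2.imwrite("pics/w1c.png",cv2.resize(r,None,fx=5,fy=5,interpolation=cv2.INTER_CUBIC))
E
```

```text
table z -0.0004842083720074941
base 4705 [ 0.54743625 -0.26772159  0.00734826] ((541.7238159179688, -276.85107421875), (168.509521484375, 89.08634948730469), 88.51080322265625)
all ((541.7238159179688, -276.85107421875), (168.509521484375, 89.08634948730469), 88.51080322265625)
jaw 347 [ 0.54352178 -0.25313691  0.03017986] ((543.1474609375, -253.10269165039062), (10.11929988861084, 47.50447082519531), 88.49992370605469)
knob 821 [ 0.54165611 -0.32358159  0.07109798] ((540.9393310546875, -323.86810302734375), 18.61850357055664)
fixed 641 [ 0.54450683 -0.20941789  0.03111333] ((543.3309936523438, -208.72216796875), (16.667795181274414, 59.01957321166992), 88.3431167602539)
```

View pics/w1c.png

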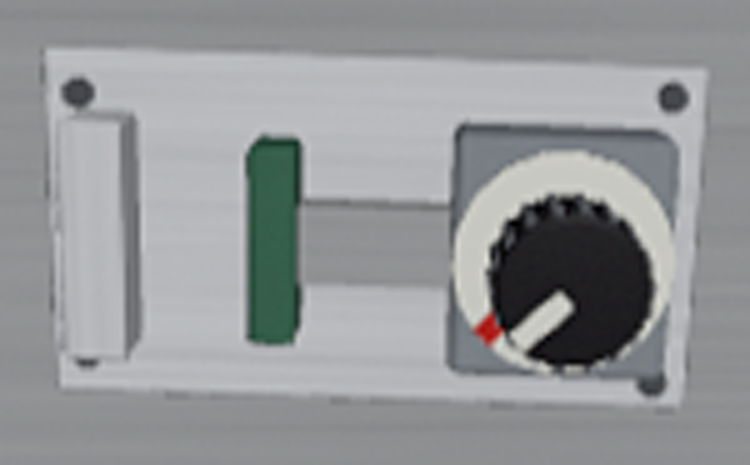

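Request:
step_arm(motion="0 -41 0 0 0 0; -2 -82 0 0 0 0; -3 -123 0 0 0 0; -5 -164 0 0 0 0; -7 -205 0 0 0 0; -9 -246 0 0 0 0; -12 -287 0 0 0 0; -15 -328 0 0 0 0; -18 -369 0 0 0 0; -20 -410 0 0 0 0; -22 -451 0 0 0 0; -25 -490 0 0 0 0")

```text
t: 2.2
tcp_pos: [0.5086, 0.1922, 0.2704]
tcp_rot: [3.141, -0.003, 0.001]
wrist_force: [1.1, 0.5, 0.1]
grip_width: 1.003
```

Request:
step_arm(motion="0 -15 0 0 0 0; 0 -30 0 0 0 0; 0 -30 0 0 0 0; 0 -30 0 0 0 0")

```text
t: 2.53
tcp_pos: [0.509, 0.2207, 0.2701]
tcp_rot: [3.141, -0.001, -0.001]
wrist_force: [0.7, 0.5, -0.2]
grip_width: 0.999
```

```bash
python3 - <<'E'
from snap import *
st,p,W=snap("wrist","w2");print(st["t"],st["tcp_pos"],st["tcp_rot"])
hsv=cv2.cvtColor(p,cv2.COLOR_RGB2HSV).astype(int);z=W[...,2]
m=(abs(hsv[...,0]-30)<6)&(hsv[...,1]>150)&(z>.1)&(z<.115);q=W[m];print(q.mean(0),cv2.minAreaRect((q[:,:2]*1000).astype(np.float32)))
k=(hsv[...,2]<60)&(z>.138)&(z<.16)
n,l,s,c=cv2.connectedComponentsWithStats(k.astype(np.uint8))
for i in range(1,n):
    if s[i,4]>30: q=W[l==i];print(s[i,4],c[i],np.median(q,0),cv2.minAreaRect((q[:,:2]*1000).astype(np.float32)))
E
```

```text
2.5333 [0.50904827 0.22071703 0.27006591] [ 3.14090107e+00 -6.34309511e-04 -5.17461997e-04]
[0.55081942 0.24146784 0.10689265] ((544.6871948242188, 241.84593200683594), (109.62528228759766, 93.50640106201172), 1.619433045387268)
907 [529.69459757 171.84123484] [0.52775115 0.03541309 0.14955971] ((527.1337280273438, 32.340187072753906), (26.16714859008789, 26.39813804626465), 2.0467255115509033)
797 [411.84190715 175.4140527 ] [0.52458389 0.13833975 0.14953946] ((523.58056640625, 137.0691375732422), (25.735706329345703, 25.859716415405273), 6.945096015930176)
758 [292.75725594 179.19261214] [0.52129652 0.24064723 0.14957744] ((520.536865234375, 241.21673583984375), (26.251550674438477, 26.31581687927246), 83.35670471191406)
```

View pics/w2.png

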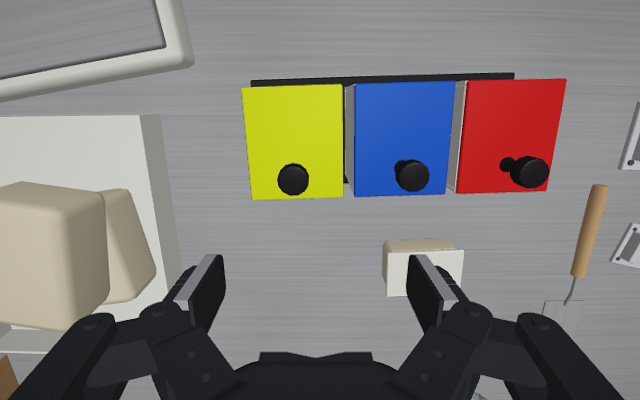

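The yellow lid is centred near (293,142) with its knob at (293,179), which is world (0.5204, 0.2413), top at z 0.150. I'm descending onto it.

Request:
step_arm(motion="11 -20.5 38 0 0 -1.7; 11 -20.5 76 0 0 -1.7; 11 -20.5 112 0 0 -1.7; 11 -20.5 135 0 0 -1.7; 11 -20.5 147 0 0 -1.7; 11 -20.5 147 0 0 -1.7; 11 -20.5 147 0 0 -1.7", hand=60)

```text
t: 3.17
tcp_pos: [0.5208, 0.2411, 0.1244]
tcp_rot: [-3.141, -0.044, -0.002]
wrist_force: [1.0, 0.1, 0.3]
grip_width: 0.768
```

Request:
step_arm(motion="0 0 0 0 0 0; 0 0 0 0 0 0; 0 0 0 0 0 0; 0 0 0 0 0 0; 0 0 0 0 0 0; 0 0 0 0 0 0; 0 0 0 0 0 0; 0 0 0 0 0 0", hand=255, squeeze=30)

```text
t: 3.83
tcp_pos: [0.5211, 0.2407, 0.1255]
tcp_rot: [3.139, 0.045, 0.004]
wrist_force: [-3.1, -7.3, 6.6]
grip_width: 0.312
```

```bash
python3 - <<'E'
from snap import *
st,p,W=snap("wrist","w3");print(st)
T=tool(st)
# world arc -> tool displacement
c,s=np.cos(np.radians(1.65)),np.sin(np.radians(1.65))
for th in np.arange(0.15,1.76,.145):
    dx=-80*np.cos(th)+41*np.sin(th)+80; dz=80*np.sin(th)+41*np.cos(th)-41
    print(round(th,2),(T[:3,:3].T@[dx*c,dx*s,dz]).round(1))
E
```

```text
{'t': 3.8333, 'q': array([ 0.36981631,  0.24447687,  1.40092825, -0.00280315,  1.49421828,
        1.91237676]), 'joint_vel': array([ 0.00140156, -0.00041269,  0.00095231,  0.00027106,  0.00037833,
        0.0009099 ]), 'joint_efforts': array([ 3.11301537e+00, -4.11007440e+01, -3.32411671e+01,  1.63517665e+00,
       -1.15039665e+00,  3.64883489e-02]), 'tcp_pos': array([0.52106969, 0.24072896, 0.12551756]), 'tcp_rot': array([3.13933754, 0.0446563 , 0.00442594]), 'wrist_force': array([-3.07836067, -7.27288332,  6.57253703]), 'torque': array([-1.19994982,  0.32017394, -0.01664705]), 'grip_width': 0.3122508861159107}
0.15 [  7.1   0.  -11.5]
0.3 [ 15.4   0.  -21.4]
0.44 [ 25.2   0.1 -30.1]
0.58 [ 36.    0.1 -37.3]
0.73 [ 47.8   0.1 -42.8]
0.88 [ 60.3   0.1 -46.5]
1.02 [ 73.2   0.1 -48.4]
1.16 [ 86.2   0.1 -48.4]
1.31 [ 99.1   0.1 -46.6]
1.45 [111.6   0.  -42.9]
1.6 [123.4   0.  -37.4]
1.74 [134.3   0.  -30.3]
```

View pics/w3.png

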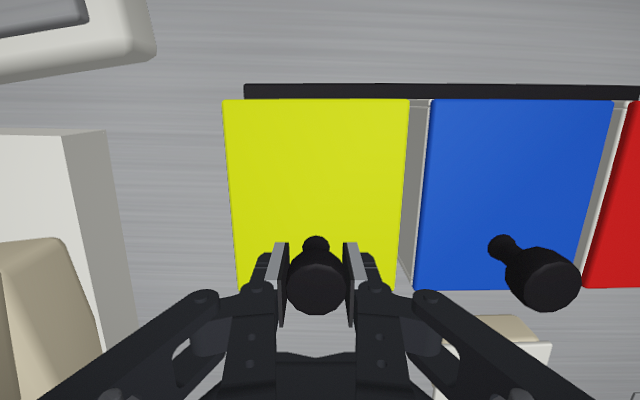

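The knob sits between the pads at (316,275), with the opening at 27 mm. I'll swing the lid up along its arc.

Request:
step_arm(motion="3.5 0 -6 0 0 0; 7 0 -11.5 0 0 0; 11 0 -16.5 0 0 0; 15.4 0 -21.4 0 0 0; 20 0 -26 0 0 0; 25.2 0 -30.1 0 0 0; 30.5 0 -34 0 0 0; 36 0 -37.3 0 0 0; 42 0 -40.2 0 0 0; 47.8 0 -42.8 0 0 0; 54 0 -44.8 0 0 0; 60 0 -46.5 0 0 0")

```text
t: 4.88
tcp_pos: [0.5802, 0.2426, 0.171]
tcp_rot: [3.139, 0.045, -0.001]
wrist_force: [-3.5, -5.8, 2.6]
grip_width: 0.31
```

```bash
python3 - <<'E'
from snap import *
st,p,W=snap("scene","s3");cv2.imwrite("pics/s3c.png",cv2.resize(cv2.imread("pics/s3.png")[60:260,230:500],None,fx=2.5,fy=2.5))
E
```

```text
(no output)
```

View pics/s3c.png

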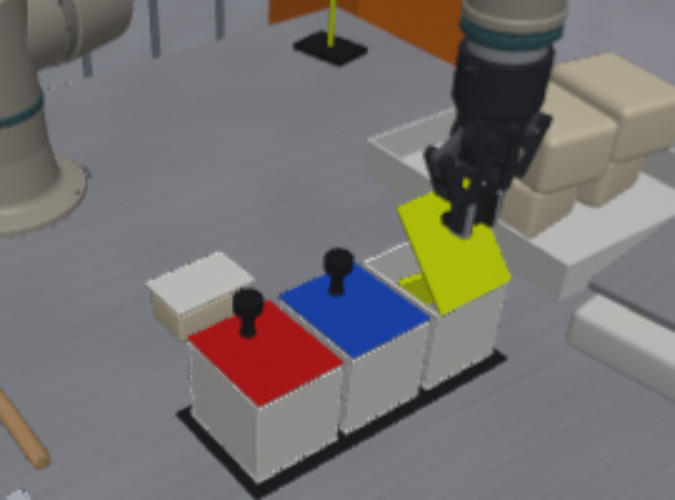

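The lid is following, about 50° open at (455,250) in the crop. I'll continue.

Request:
step_arm(motion="6.5 0 -1.2 0 0 0; 13 0 -1.9 0 0 0; 19.5 0 -2 0 0 0; 26 0 -1.9 0 0 0; 32.5 0 -1.2 0 0 0; 39 0 -0.1 0 0 0; 45.5 0 1.6 0 0 0; 51.5 0 3.6 0 0 0; 57.5 0 6.2 0 0 0; 63.4 0 9.1 0 0 0; 69 0 12.4 0 0 0; 74 0 16 0 0 0")

```text
t: 5.93
tcp_pos: [0.6555, 0.2449, 0.1561]
tcp_rot: [3.141, 0.044, 0.007]
wrist_force: [1.1, -5.1, 6.5]
grip_width: 0.31
```

```bash
python3 - <<'E'
from snap import *
st,p,W=snap("scene","s4");cv2.imwrite("pics/s4c.png",cv2.resize(cv2.imread("pics/s4.png")[60:260,230:500],None,fx=2.5,fy=2.5))
E
```

```text
(no output)
```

View pics/s4c.png

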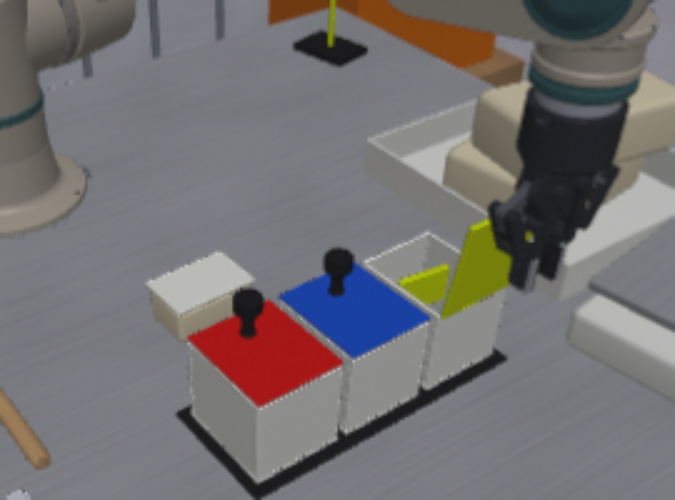

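The lid stands past vertical, and the yellow board is visible in the box at (425,285) in the crop. I'll let go, rise, and turn the tool for the board.

Request:
step_arm(motion="0 0 0 0 0 0; 0 0 0 0 0 0; 0 0 0 0 0 0; 0 0 -15 0 0 0; 0 0 -50 0 0 0; 0 0 -90 0 0 0; 0 0 -125 0 0 0; -30 0 -125 0 0 -7.1; -60 0 -125 0 0 -14.2; -90 0 -125 0 0 -21.3; -110 0 -125 0 0 -28.4; -110 0 -125 0 0 -35.5", hand=60)

```text
t: 6.98
tcp_pos: [0.541, 0.2433, 0.2798]
tcp_rot: [-2.973, -1.014, -0.0]
wrist_force: [0.1, 0.2, 0.4]
grip_width: 0.771
```

Request:
step_arm(motion="0 0 0 0 0 -7.1; 0 0 0 0 0 -14.2; 0 0 0 0 0 -21.3; 0 0 0 0 0 -28.4; 0 0 0 0 0 -35.5; 0 0 0 0 0 -42.6; 0 0 0 0 0 -49.7; 0 0 0 0 0 -54.5; 0 0 0 0 0 -54.5; 0 0 0 0 0 -54.5")

```text
t: 7.82
tcp_pos: [0.5439, 0.2428, 0.2788]
tcp_rot: [-2.191, -2.251, 0.0]
wrist_force: [0.3, 0.9, -0.0]
grip_width: 0.762
```

```bash
python3 - <<'E'
from snap import *
st,p,W=snap("wrist","w5");print(st["t"],st["tcp_pos"],st["tcp_rot"],st["q"])
hsv=cv2.cvtColor(p,cv2.COLOR_RGB2HSV).astype(int);x,y,z=[W[...,k] for k in range(3)]
m=(abs(hsv[...,0]-30)<6)&(hsv[...,1]>120)&(z>.05)&(z<.102)&(x<.595)&(x>.49)
n,l,s,c=cv2.connectedComponentsWithStats(m.astype(np.uint8))
for i in range(1,n):
    if s[i,4]>50:
        q=W[l==i];print(s[i,4],c[i],q.mean(0),q.min(0),q.max(0))
        t=q[q[:,2]>.09]
        if len(t)>10: print("top",len(t),t.mean(0),cv2.minAreaRect((t[:,:2]*1000).astype(np.float32)))
E
```

```text
7.8167 [0.5438631  0.24282056 0.27877166] [-2.19117352e+00 -2.25115450e+00  1.18596883e-04] [3.57894333e-01 2.49396752e-01 1.08930483e+00 6.54469803e-05
 1.80300462e+00 3.30906731e-01]
413 [306.07748184 174.23244552] [0.53505395 0.24285124 0.09196426] [0.52879054 0.1990149  0.05777568] [0.54097097 0.27034205 0.09505944]
top 388 [0.53492077 0.24148261 0.09302584] ((534.7625122070312, 240.32113647460938), (59.80394744873047, 7.92331600189209), 83.86853790283203)
```

View pics/w5.png

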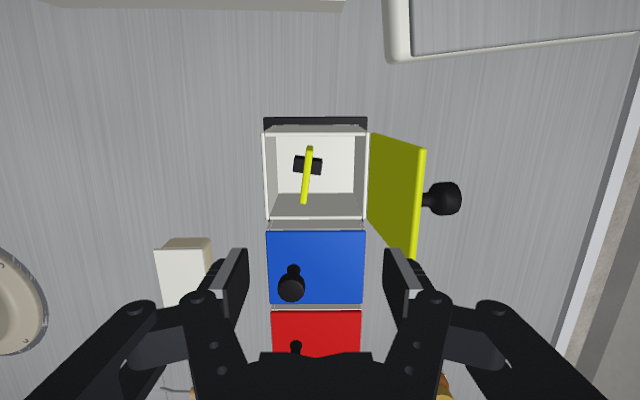

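The open box shows the board's panel edge-on at (306,174) and its foot at (307,166). The panel centre is (0.5348, 0.2403), yawed −6° from the world axes. Before descending I'll check how wide the fingers are at each height against the box walls.

```bash
python3 - <<'E'
from h import *
from bench import eyes,env
f=np.load("pics/w3.npz")
W=cloud(eyes,"wrist",f["d"],{"tcp_pos":np.zeros(3),"tcp_rot":np.zeros(3)})*1000
m=np.zeros(W.shape[:2],bool);m[235:,:]=1
p=cv2.imread("pics/w3.png");m&=(p.max(2)<110)&(abs(W[...,0])<40)
for z in range(-90,10,8):
    k=m&(abs(W[...,2]-z)<4)
    if k.sum(): print(z,k.sum(),np.nanmin(W[...,1][k]).round(),np.nanmax(W[...,1][k]).round(), W[...,0][k].max().round())
print(shift(env.state(),[.5348,.2403,.057],down(np.radians(83.9-90))))
E
```

```text
-90 5163 -63.0 66.0 21.0
-82 9369 -62.0 64.0 19.0
-74 7922 -58.0 60.0 19.0
-66 4459 -54.0 57.0 19.0
-58 6230 -50.0 52.0 15.0
-50 3089 -47.0 49.0 15.0
-42 1132 -42.0 44.0 15.0
-34 696 -26.0 27.0 13.0
-26 5633 -26.0 120.0 13.0
-18 1759 -26.0 117.0 13.0
-10 810 -25.0 112.0 13.0
-2 109 -14.0 106.0 12.0
6 300 -3.0 109.0 5.0
(array([ -2.2,  -9.2, 221.8]), array([-0.01,  0.  ,  7.63]))
```

Gripping at the nominal height would bring the knuckles within about 1 mm of the near wall. I'll preshape to a narrow opening and grip about 7 mm higher, which clears it.

Request:
step_arm(motion="-2.2 -8.2 30 0 0 4; -2.2 -8.2 70 0 0 7.6; -2.2 -8.2 110 0 0 7.6; -2.2 -8.2 140 0 0 7.6; -2.2 -8.2 150 0 0 7.6; -2.2 -8.2 150 0 0 7.6", hand=195)

```text
t: 8.37
tcp_pos: [0.5345, 0.2397, 0.1258]
tcp_rot: [-2.333, -2.101, 0.009]
wrist_force: [-0.2, -0.4, 1.0]
grip_width: 0.229
```

```bash
python3 - <<'E'
from snap import *
st,p,W=snap("wrist","w6");print(st["t"],st["tcp_pos"],st["grip_width"],shift(st,[.5356,.2403,.064],down(np.radians(83.9-90))))
hsv=cv2.cvtColor(p,cv2.COLOR_RGB2HSV).astype(int);x,y,z=[W[...,k] for k in range(3)]
m=(abs(hsv[...,0]-30)<6)&(hsv[...,1]>120)&(z>.088)&(z<.1)&(x<.595)&(x>.49)
q=W[m];print(len(q),q.mean(0),cv2.minAreaRect((q[:,:2]*1000).astype(np.float32)))
E
```

```text
8.3667 [0.53453132 0.23966486 0.1258013 ] 0.22902339318800227 (array([ 0.9,  1.3, 61.8]), array([-0.3 ,  0.15,  0.1 ]))
1179 [0.53483748 0.24209288 0.09316643] ((534.4647216796875, 240.27491760253906), (60.087833404541016, 7.578104019165039), 84.28915405273438)
```

View pics/w6.png

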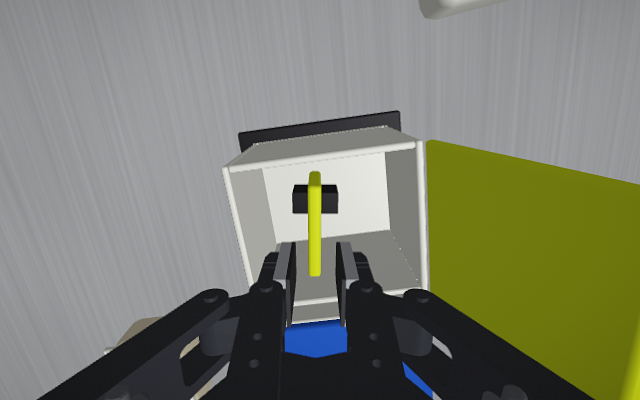

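The panel at (315,222) lies midway between the fingers and parallel to them. Lowering the last 62 mm.

Request:
step_arm(motion="0.5 1 15 -0.3 0 0; 0.5 1 30 -0.3 0 0; 0.5 1 42 -0.3 0 0; 0.5 1 52 -0.3 0 0; 0.5 1 58 -0.3 0 0; 0.5 1 62 -0.3 0 0; 0.5 1 62 -0.3 0 0")

```text
t: 9.0
tcp_pos: [0.537, 0.2405, 0.0665]
tcp_rot: [2.331, 2.101, 0.005]
wrist_force: [-0.0, -0.4, -0.9]
grip_width: 0.235
```

Request:
step_arm(motion="0 0 0 0 0 0; 0 0 0 0 0 0; 0 0 0 0 0 0; 0 0 0 0 0 0; 0 0 0 0 0 0; 0 0 0 0 0 0", hand=255, squeeze=30)

```text
t: 9.5
tcp_pos: [0.5371, 0.2405, 0.0669]
tcp_rot: [2.33, 2.101, 0.006]
wrist_force: [-0.9, -0.1, -1.6]
grip_width: 0.089
```

Request:
step_arm(motion="0 0 -15 0 0 0; 0 0 -40 0 0 0; 0 0 -75 0 0 0; 0 0 -115 0 0 0; 0 0 -150 0 0 0; 0 0 -180 0 0 0; 0 0 -180 0 0 0; 0 0 -180 0 0 0")

```text
t: 10.17
tcp_pos: [0.5368, 0.2409, 0.2491]
tcp_rot: [2.329, 2.1, 0.012]
wrist_force: [0.2, -0.3, -2.0]
grip_width: 0.088
```

```bash
python3 - <<'E'
from snap import *
st,p,W=snap("wrist","w7");print(st["t"],st["tcp_pos"],st["tcp_rot"],st["grip_width"],st["q"])
snap("scene","s7");snap("side","i7")
cv2.imwrite("pics/i7c.png",cv2.resize(cv2.imread("pics/i7.png")[20:220,200:420],None,fx=2.7,fy=2.7))
print(shift(st,[.5428,-.2309,.25],down(np.radians(-1.5))))
E
```

```text
10.1667 [0.53683266 0.24089976 0.2491302 ] [2.32904395 2.09982013 0.01229637] 0.08811711469576888 [ 0.36022101  0.22174554  1.1798904  -0.00247456  1.73057594  0.46323716]
(array([-468.7,   54.7,   -1.3]), array([ 0.55, -0.09, -4.43]))
```

View pics/w7.png

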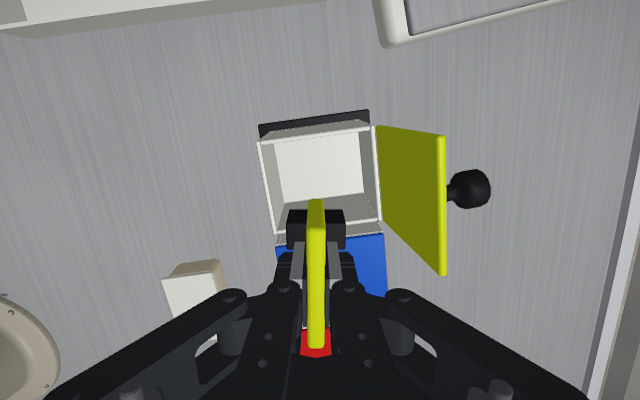

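View pics/i7c.png

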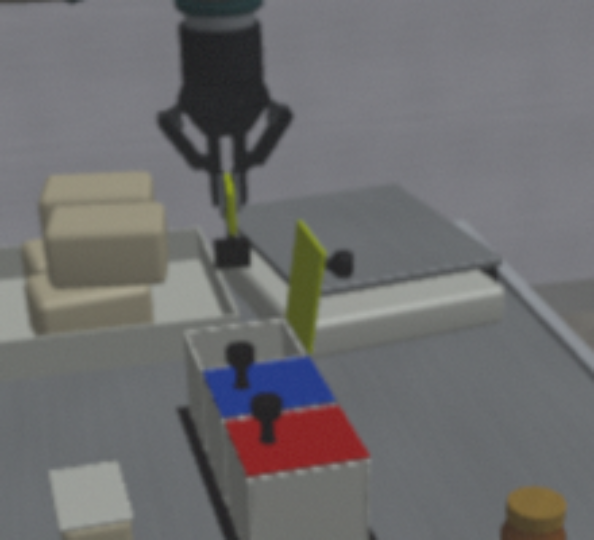

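The board is held level by its panel at (316,270), with the foot visible and the opening at 7.5 mm. I'm carrying it over the clamp at height.

Request:
step_arm(motion="-40 5 0 0 0 -2; -80 9 0 0 0 -4.4; -120 14 0 0 0 -4.4; -160 19 0 0 0 -4.4; -200 23 0 0 0 -4.4; -240 28 0 0 0 -4.4; -280 33 0 0 0 -4.4; -320 37 0 0 0 -4.4; -360 42 0 0 0 -4.4; -400 47 0 0 0 -4.4; -430 50 0 0 0 -4.4; -455 53 0 0 0 -4.4")

```text
t: 11.32
tcp_pos: [0.5408, -0.2198, 0.2448]
tcp_rot: [2.252, 2.189, 0.003]
wrist_force: [1.1, 0.1, -1.4]
grip_width: 0.081
```

Request:
step_arm(motion="-14 1.7 20 0 0 0; -14 1.7 50 0 0 0; -14 1.7 80 0 0 0; -14 1.7 100 0 0 0; -14 1.7 100 0 0 0; -14 1.7 100 0 0 0")

```text
t: 11.82
tcp_pos: [0.5427, -0.231, 0.1451]
tcp_rot: [-2.251, -2.191, -0.003]
wrist_force: [0.6, 0.1, -0.6]
grip_width: 0.086
```

```bash
python3 - <<'E'
from snap import *
st,p,W=snap("wrist","w8");print(st["t"],st["tcp_pos"],st["tcp_rot"])
T=tool(st);print(T.round(4)[:3])
hsv=cv2.cvtColor(p,cv2.COLOR_RGB2HSV).astype(int);z=W[...,2]
m=(abs(hsv[...,0]-30)<6)&(hsv[...,1]>120)&(np.nan_to_num(z)>.13)
q=W[m];print(len(q),q.min(0),q.max(0),cv2.minAreaRect((q[:,:2]*1000).astype(np.float32)))
f=(hsv[...,2]<70)&(z>.08)&(z<.16)
f[:, :280]=0;f[:,360:]=0
q=W[f];print("foot?",len(q),q.min(0),q.max(0))
for a in ["side"]:
    s,p2,W2=snap(a,"i8");cv2.imwrite("pics/i8c.png",cv2.resize(cv2.imread("pics/i8.png")[180:360,240:440],None,fx=3,fy=3))
E
```

```text
11.8167 [ 0.54272971 -0.23101533  0.14505744] [-2.25063844 -2.19140819 -0.0028184 ]
[[ 0.0267  0.9996  0.0011  0.5427]
 [ 0.9996 -0.0267  0.0015 -0.231 ]
 [ 0.0015  0.001  -1.      0.1451]]
2688 [ 0.53913134 -0.26183432  0.1332274 ] [ 0.54852345 -0.20154087  0.17396305] ((543.7533569335938, -231.68673706054688), (60.30187225341797, 7.988675117492676), 88.37958526611328)
foot? 1620 [ 0.52598459 -0.24054665  0.089344  ] [ 0.56166483 -0.21872834  0.15996662]
```

View pics/w8.png

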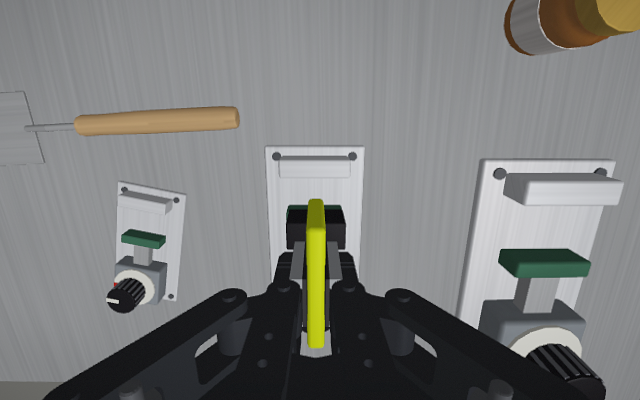

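View pics/i8c.png

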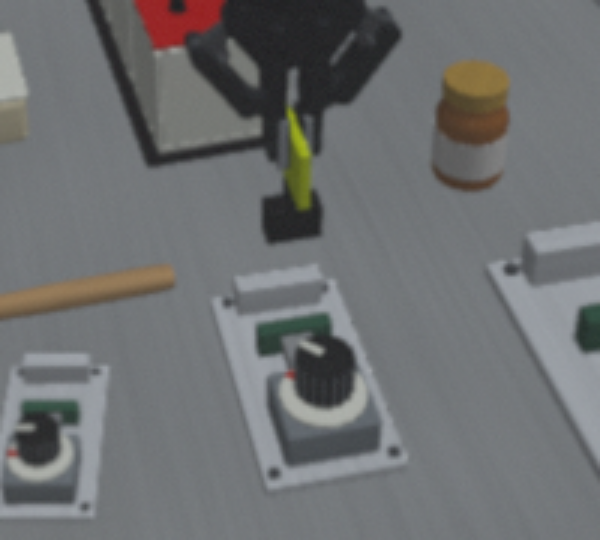

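The board hangs over the gap, its centre at (0.5437, −0.2317), about 6 mm from each jaw face. Lowering it.

Request:
step_arm(motion="0 0 20 0 0 0; 0 0 40 0 0 0; 0 0 55 0 0 0; 0 0 65 0 0 0; 0 0 71 0 0 0; 0 0 75 0 0 0; 0 0 75 0 0 0; 0 0 75 0 0 0")

```text
t: 12.58
tcp_pos: [0.5446, -0.2318, 0.0732]
tcp_rot: [2.247, 2.188, 0.006]
wrist_force: [0.3, -0.4, -1.3]
grip_width: 0.086
```

Request:
step_arm(motion="0 0 1.5 0 0 0; 0 0 3 0 0 0; 0 0 4 0 0 0; 0 0 5 0 0 0; 0 0 5 0 0 0")

```text
t: 13.0
tcp_pos: [0.544, -0.2315, 0.0669]
tcp_rot: [2.248, 2.189, 0.005]
wrist_force: [0.4, -0.1, -1.6]
grip_width: 0.088
```

```bash
python3 - <<'E'
from snap import *
st,p,W=snap("side","i9");print(st["t"],st["tcp_pos"],st["wrist_force"]);cv2.imwrite("pics/i9c.png",cv2.resize(cv2.imread("pics/i9.png")[200:360,260:420],None,fx=3.7,fy=3.7))
st,p,W=snap("wrist","w9")
hsv=cv2.cvtColor(p,cv2.COLOR_RGB2HSV).astype(int);z=W[...,2]
m=(abs(hsv[...,0]-30)<6)&(hsv[...,1]>120)&(np.nan_to_num(z)>.05)
q=W[m];print(len(q),q.min(0),q.max(0),cv2.minAreaRect((q[:,:2]*1000).astype(np.float32)))
E
```

```text
13.0 [ 0.54404984 -0.23149846  0.06689789] [ 0.40774693 -0.12580939 -1.59238894]
2686 [ 0.54039248 -0.26266393  0.0549048 ] [ 0.54978931 -0.20212509  0.09564179] ((544.984130859375, -232.37228393554688), (60.53718185424805, 8.025439262390137), 88.37554168701172)
```

View pics/i9c.png

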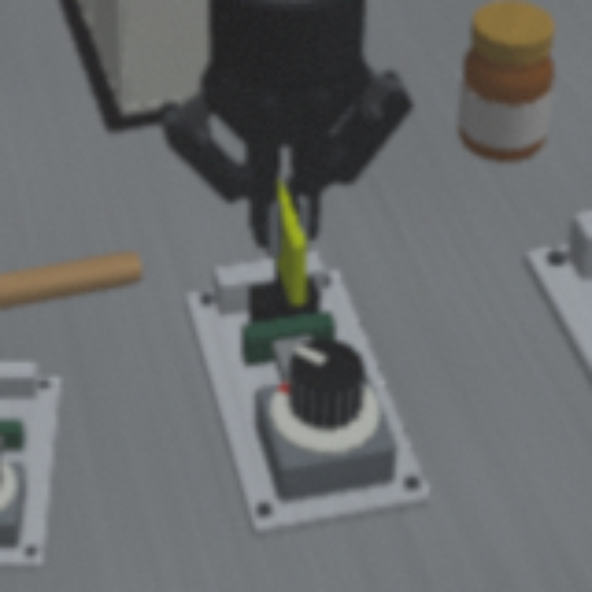

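The foot is between the jaws, about 3 mm above the floor. I'll lower until there is light contact.

Request:
step_arm(motion="0 0 1 0 0 0; 0 0 2 0 0 0; 0 0 2.5 0 0 0; 0 0 2.5 0 0 0; 0 0 2.5 0 0 0")

```text
t: 13.52
tcp_pos: [0.5441, -0.2315, 0.0646]
tcp_rot: [2.248, 2.189, 0.005]
wrist_force: [0.1, -0.1, -0.8]
grip_width: 0.089
```

Request:
step_arm(motion="0 0 0.5 0 0 0; 0 0 1 0 0 0; 0 0 1 0 0 0; 0 0 1 0 0 0")

```text
t: 13.85
tcp_pos: [0.5444, -0.2316, 0.0644]
tcp_rot: [2.247, 2.188, 0.006]
wrist_force: [-1.8, 1.2, 4.9]
grip_width: 0.089
```

That's floor contact at 5 N. I'll open the fingers and rise.

Request:
step_arm(motion="0 0 -0.4 0 0 0; 0 0 -0.4 0 0 0; 0 0 -0.4 0 0 0; 0 0 -0.4 0 0 0; 0 0 -10 0 0 0; 0 0 -30 0 0 0; 0 0 -60 0 0 0; 0 0 -95 0 0 0; 0 0 -125 0 0 0; 0 0 -125 0 0 0", hand=170)

```text
t: 14.68
tcp_pos: [0.5459, -0.2327, 0.1976]
tcp_rot: [2.239, 2.18, 0.012]
wrist_force: [0.7, -0.1, 1.3]
grip_width: 0.334
```

```bash
python3 - <<'E'
from snap import *
st,p,W=snap("wrist","w10");print(st["t"],st["tcp_pos"],st["q"])
hsv=cv2.cvtColor(p,cv2.COLOR_RGB2HSV).astype(int);z=W[...,2]
m=(abs(hsv[...,0]-30)<6)&(hsv[...,1]>120)&(np.nan_to_num(z)>.08)
q=W[m];print(len(q),q.min(0),q.max(0),cv2.minAreaRect((q[:,:2]*1000).astype(np.float32)))
snap("side","i10");cv2.imwrite("pics/i10c.png",cv2.resize(cv2.imread("pics/i10.png")[200:360,260:420],None,fx=3.7,fy=3.7))
E
```

```text
14.6833 [ 0.54588447 -0.23265346  0.19759367] [-0.46595954  0.24233695  1.25807576  0.00180282  1.62309968 -0.43929786]
658 [ 0.54176194 -0.26143347  0.08010526] [ 0.55014237 -0.20256002  0.09330483] ((545.6725463867188, -231.9628448486328), (58.917423248291016, 7.4697675704956055), 88.50851440429688)
```

View pics/w10.png

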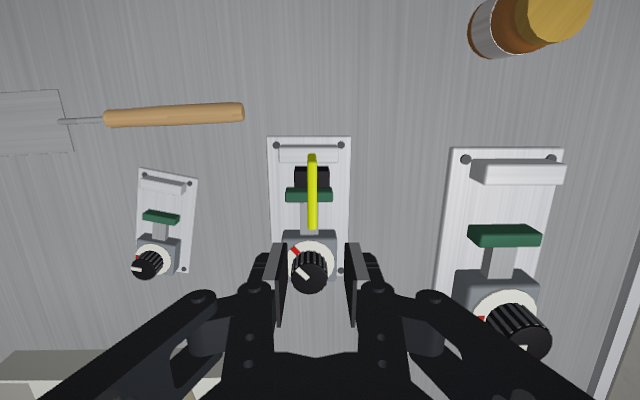

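View pics/i10c.png

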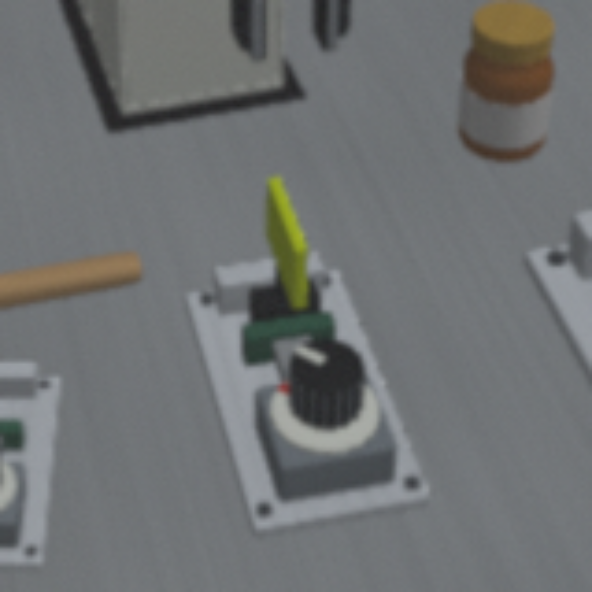

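The board stands free and upright with its foot between the jaws: panel at (312,190), knob at (309,272), red mark at (296,251). Now I'll move over the thumbscrew, backed off 40° so one grip covers the whole turn.

```bash
python3 - <<'E'
from h import *
from bench import eyes,env
f=np.load("pics/w10.npz");W=cloud(eyes,"wrist",f["d"],{"tcp_pos":f["pos"],"tcp_rot":f["rot"]})
p=cv2.imread("pics/w10.png");z=W[...,2]
m=np.zeros(z.shape,bool);m[240:300,285:335]=1
m&=(z>.067)&(z<.076);q=W[m];print(len(q),np.median(q,0),cv2.minEnclosingCircle((q[:,:2]*1000).astype(np.float32)))
print(shift(env.state(),[.5409,-.3238,.15],down(np.radians(-1.5+40))))
E
```

```text
989 [ 0.5406182  -0.32135891  0.07132539] ((540.7478637695312, -323.3671875), 18.913860321044922)
(array([-92. ,  -1.2,  41.1]), array([  0.44,   0.3 , -40.03]))
```

Request:
step_arm(motion="-30 -1 0 0 0 -7; -60 -1 0 0 0 -14; -92 -1 20 0 0 -21; -92 -1 35 0.4 0.3 -28; -92 -1 35 0.4 0.3 -35; -92 -1 35 0.4 0.3 -40; -92 -1 35 0.4 0.3 -40; -92 -1 35 0.4 0.3 -40", hand=60)

```text
t: 15.45
tcp_pos: [0.5398, -0.3231, 0.1524]
tcp_rot: [-1.367, -2.822, -0.001]
wrist_force: [-0.5, -0.2, 1.0]
grip_width: 0.765
```

```bash
python3 - <<'E'
from snap import *
st,p,W=snap("wrist","w11");print(st["t"],st["tcp_pos"],st["q"])
z=W[...,2];x=W[...,0];y=W[...,1]
m=(z>.067)&(z<.076)&(abs(x-.541)<.03)&(abs(y+.324)<.03)&(p.max(2)<250);q=W[m];print(len(q),np.median(q,0),cv2.minEnclosingCircle((q[:,:2]*1000).astype(np.float32)))
print(shift(st,[.5409,-.3237,.047],down(np.radians(38.5))))
E
```

```text
15.45 [ 0.53984981 -0.32313405  0.15242215] [-5.98085420e-01  3.84362199e-01  1.17543109e+00  9.15110591e-05
  1.58744913e+00 -1.26691548e+00]
1740 [ 0.53933143 -0.32218829  0.07131981] ((540.1177978515625, -323.4532165527344), 18.849397659301758)
(array([ -1.7,   0.6, 105.4]), array([-0.09, -0.31, -0.18]))
```

View pics/w11.png

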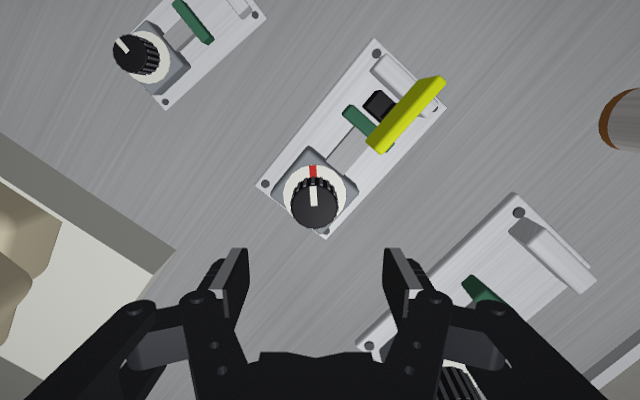

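The knob at (313,200) is centred between the fingers, with the white line and red mark both pointing up the image at (313,175). Descending.

Request:
step_arm(motion="-1 0.3 35 0 -0.3 0; -1 0.3 65 0 -0.3 0; -1 0.3 85 0 -0.3 0; -1 0.3 96 0 -0.3 0; -1 0.3 102 0 -0.3 0; -1 0.3 103 0 -0.3 0; -1 0.3 103 0 -0.3 0")

```text
t: 16.08
tcp_pos: [0.5414, -0.3241, 0.0518]
tcp_rot: [1.365, 2.826, -0.003]
wrist_force: [-0.4, -0.6, -0.6]
grip_width: 0.764
```

Request:
step_arm(motion="0 0 0 0 0 0; 0 0 0 0 0 0; 0 0 0 0 0 0; 0 0 0 0 0 0; 0 0 0 0 0 0; 0 0 0 0 0 0; 0 0 0 0 0 0", hand=255, squeeze=45)

```text
t: 16.67
tcp_pos: [0.5403, -0.3254, 0.0529]
tcp_rot: [1.366, 2.826, -0.007]
wrist_force: [-6.7, -1.7, 7.0]
grip_width: 0.406
```

```bash
python3 - <<'E'
from snap import *
st,p,W=snap("wrist","w12");print(st)
E
```

```text
{'t': 16.6667, 'q': array([-0.59884589,  0.46381153,  1.27716357, -0.00398179,  1.39751917,
       -1.26864088]), 'joint_vel': array([ 0.00060882,  0.0003284 ,  0.00013208, -0.0012818 , -0.00071454,
       -0.00126958]), 'joint_efforts': array([ 3.42634298e+00, -4.79834318e+01, -3.24266446e+01,  1.53466668e+00,
       -1.29674323e+00,  2.88730074e-02]), 'tcp_pos': array([ 0.54033544, -0.32540575,  0.05292372]), 'tcp_rot': array([ 1.36585416,  2.82637509, -0.00680886]), 'wrist_force': array([-6.71092194, -1.68239039,  7.00017693]), 'torque': array([-0.38644554,  1.21397598,  0.00389036]), 'grip_width': 0.4056404456001227}
```

View pics/w12.png

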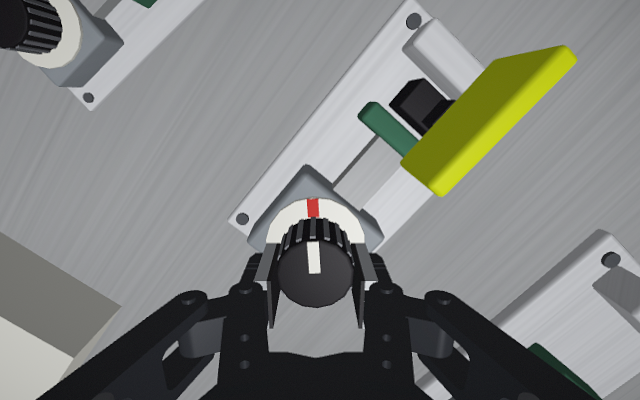

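The knob is gripped, but the pads sit high on it: TCP z is 0.053 and the aim was 0.047. I'll reopen, lower 5 mm and regrip.

Request:
step_arm(motion="0 0 0 0 0 0; 0 0 0 0 0 0; 0 0 2.5 0 0 0; 0 0 5 0 0 0; 0 0 5 0 0 0", hand=110)

```text
t: 17.13
tcp_pos: [0.5406, -0.3234, 0.0447]
tcp_rot: [1.365, 2.829, -0.002]
wrist_force: [0.3, -0.6, -1.5]
grip_width: 0.565
```

Request:
step_arm(motion="0 0 0 0 0 0; 0 0 0 0 0 0; 0 0 0 0 0 0; 0 0 0 0 0 0; 0 0 0 0 0 0; 0 0 0 0 0 0", hand=255, squeeze=50)

```text
t: 17.63
tcp_pos: [0.5396, -0.3246, 0.0458]
tcp_rot: [-1.366, -2.828, 0.005]
wrist_force: [-6.3, -1.8, 3.5]
grip_width: 0.402
```

Gripped at the right height. Turning clockwise, which is a positive turn about the tool's z. First go: 42°.

Request:
step_arm(motion="0 0 0 0 0 3.5; 0 0 0 0 0 7; 0 0 0 0 0 10.5; 0 0 0 0 0 14; 0 0 0 0 0 17.5; 0 0 0 0 0 21; 0 0 0 0 0 24.5; 0 0 0 0 0 28; 0 0 0 0 0 31.5; 0 0 0 0 0 35; 0 0 0 0 0 38.5; 0 0 0 0 0 42")

```text
t: 18.63
tcp_pos: [0.5394, -0.3246, 0.0458]
tcp_rot: [2.292, 2.148, -0.006]
wrist_force: [-7.8, -2.2, 3.2]
grip_width: 0.406
```

```bash
python3 - <<'E'
from snap import *
st,p,W=snap("wrist","w13");print(st["t"],st["tcp_pos"],st["q"],st["wrist_force"],st["torque"],st["joint_efforts"])
E
```

```text
18.6333 [ 0.53941493 -0.3246498   0.0458291 ] [-0.59867498  0.47113046  1.28246612 -0.003995    1.3886908  -0.53280901] [-7.83759601 -2.2459288   3.22801194] [-0.25669079  1.24629228  0.13651146] [  3.3804182  -50.25454044 -34.14958477   1.5582747   -1.45688429
  -0.86062755]
```

View pics/w13.png

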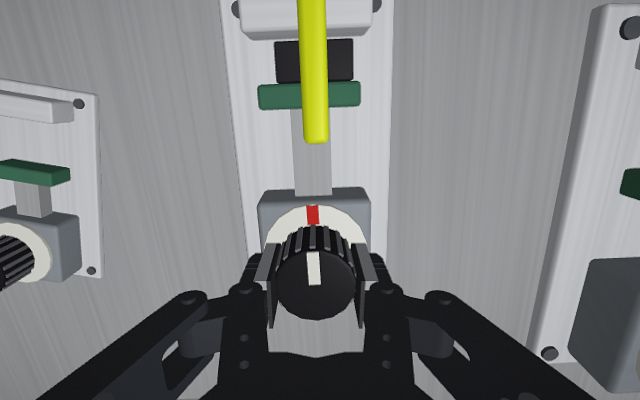

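Mark and line turned together with the hand, and the green jaw at (309,95) is now near the foot. Torque about z is 0.14 N m. Continuing in smaller steps.

Request:
step_arm(motion="0 0 0 0 0 2.5; 0 0 0 0 0 5; 0 0 0 0 0 7.5; 0 0 0 0 0 10; 0 0 0 0 0 12.5; 0 0 0 0 0 15; 0 0 0 0 0 17.5; 0 0 0 0 0 20; 0 0 0 0 0 20; 0 0 0 0 0 20")

```text
t: 19.52
tcp_pos: [0.5393, -0.3246, 0.0458]
tcp_rot: [2.628, 1.72, -0.006]
wrist_force: [-8.2, -2.0, 5.0]
grip_width: 0.403
```

```bash
python3 - <<'E'
from snap import *
st,p,W=snap("wrist","w14");print(st["t"],st["tcp_pos"],st["q"],st["wrist_force"],st["torque"],st["joint_efforts"][5])
E
```

```text
19.5167 [ 0.53932485 -0.32463843  0.04580538] [-0.59875356  0.47112383  1.28252569 -0.00396579  1.38889194 -0.1862204 ] [-8.19383206 -2.04789855  5.03502364] [-0.25408614  1.34232203 -0.12452431] -0.011108593898825347
```

View pics/w14.png

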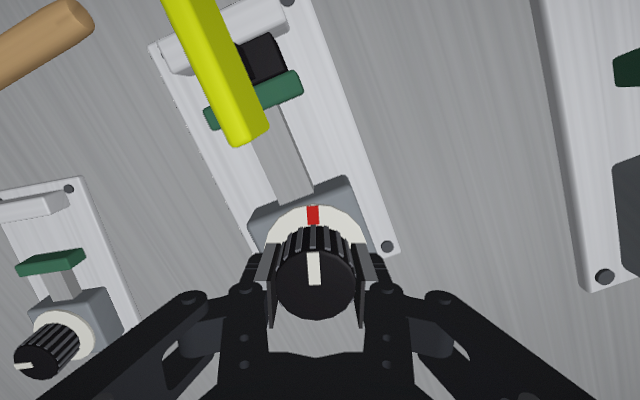

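The red mark at (313,215) still follows the hand, so there's no slip yet at 62° in total. Going on gently.

Request:
step_arm(motion="0 0 0 0 0 2; 0 0 0 0 0 4; 0 0 0 0 0 6; 0 0 0 0 0 8; 0 0 0 0 0 8")

```text
t: 19.98
tcp_pos: [0.5393, -0.3246, 0.0458]
tcp_rot: [2.742, 1.531, -0.007]
wrist_force: [-9.1, -2.1, 3.8]
grip_width: 0.405
```

```bash
python3 - <<'E'
from snap import *
st,p,W=snap("wrist","w15");print(st["t"],st["q"][5],st["wrist_force"],st["torque"],st["joint_efforts"][5])
for k in (13,14,15):
    p=cv2.imread(f"pics/w{k}.png");h=cv2.cvtColor(p,cv2.COLOR_BGR2HSV).astype(int)[190:250,260:370]
    m=((h[...,0]<8)|(h[...,0]>172))&(h[...,1]>150);v,u=np.nonzero(m);print(k,len(u),u.mean()+260,v.mean()+190)
E
```

```text
19.9833 -0.045517870696912766 [-9.14937374 -2.13551299  3.76474319] [-0.27880608  1.32635882  0.18661382] 0.5906973034143448
13 201 312.2686567164179 214.61194029850748
14 205 312.33658536585364 214.81463414634146
15 205 311.5658536585366 215.0731707317073
```

Request:
step_arm(motion="0 0 0 0 0 1.5; 0 0 0 0 0 3; 0 0 0 0 0 4.5; 0 0 0 0 0 6; 0 0 0 0 0 6")

```text
t: 20.45
tcp_pos: [0.5393, -0.3246, 0.0458]
tcp_rot: [2.818, 1.386, -0.007]
wrist_force: [-8.0, -0.8, 4.5]
grip_width: 0.405
```

```bash
cat > mark.py <<'E'
from snap import *
import sys
k=sys.argv[1]
st,p,W=snap("wrist","w"+k);print(st["t"],st["q"][5],st["wrist_force"],st["torque"],st["joint_efforts"][5])
h=cv2.cvtColor(p,cv2.COLOR_RGB2HSV).astype(int)[190:270,240:390]
m=((h[...,0]<8)|(h[...,0]>172))&(h[...,1]>150);v,u=np.nonzero(m);print(k,len(u),u.mean()+240,v.mean()+190)
E
python3 mark.py 16
```

```text
20.45 0.05872219028343961 [-7.95268136 -0.81762329  4.4589222 ] [-0.27212199  1.41704831  0.13419168] 0.480548981577158
16 209 307.29665071770336 215.65071770334927
```

```bash
python3 - <<'E'
import cv2,numpy as np
a=[cv2.resize(cv2.imread(f"pics/w{k}.png")[185:325,240:385],None,fx=2.7,fy=2.7,interpolation=cv2.INTER_CUBIC) for k in (14,16)]
cv2.imwrite("pics/cmp.png",np.hstack(a))
E
```

```text
(no output)
```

View pics/cmp.png

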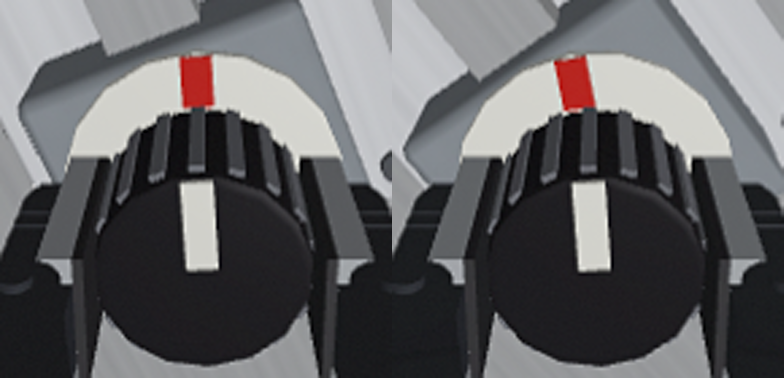

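The white line stays with the fingers and the red mark has moved left by about 4–5 px, so the clutch has started to slip by about 4°. I'll add 8° for margin.

Request:
step_arm(motion="0 0 0 0 0 2; 0 0 0 0 0 4; 0 0 0 0 0 6; 0 0 0 0 0 8; 0 0 0 0 0 8")

```text
t: 20.92
tcp_pos: [0.5392, -0.3246, 0.0458]
tcp_rot: [2.908, 1.185, -0.007]
wrist_force: [-8.7, -1.8, 5.3]
grip_width: 0.403
```

```bash
python3 mark.py 17; python3 - <<'E'
import cv2,numpy as np
a=[cv2.resize(cv2.imread(f"pics/w{k}.png")[185:325,240:385],None,fx=2.7,fy=2.7,interpolation=cv2.INTER_CUBIC) for k in (16,17)]
cv2.imwrite("pics/cmp2.png",np.hstack(a))
E
```

```text
20.9167 0.19884458044667472 [-8.72552604 -1.84837027  5.31947196] [-0.23447884  1.43737528  0.1853131 ] 0.5809256248176098
17 207 301.45410628019323 217.04347826086956
```

View pics/cmp2.png

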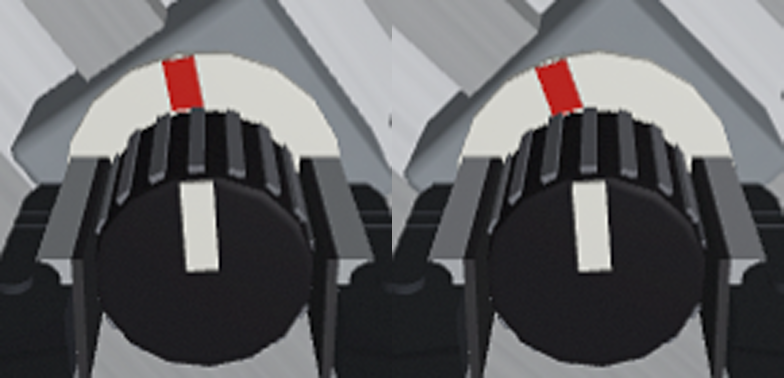

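The slip is clear now, 0.2 rad or so in total. I stop here, open and rise.

Request:
step_arm(motion="0 0 0 0 0 0; 0 0 0 0 0 0; 0 0 0 0 0 0; 0 0 -10 0 0 0; 0 0 -40 0 0 0; 0 0 -80 0 0 0; 0 0 -120 0 0 0; 0 0 -160 0 0 0; 0 0 -190 0 0 0; 0 0 -190 0 0 0; 0 0 -190 0 0 0", hand=90)

```text
t: 21.88
tcp_pos: [0.5416, -0.3237, 0.2393]
tcp_rot: [2.901, 1.187, 0.005]
wrist_force: [0.1, -0.4, -0.9]
grip_width: 0.649
```

```bash
python3 - <<'E'
from snap import *
st,p,W=snap("wrist","w18");print(st["t"],st["tcp_pos"],st["wrist_force"])
hsv=cv2.cvtColor(p,cv2.COLOR_RGB2HSV).astype(int);z=W[...,2];x=W[...,0];y=W[...,1]
r=(abs(x-.545)<.06)&(abs(y+.24)<.1)
m=(abs(hsv[...,0]-30)<6)&(hsv[...,1]>120)&(z>.085)&r
q=W[m];print(len(q),q.max(0),cv2.minAreaRect((q[:,:2]*1000).astype(np.float32)))
g=r&(hsv[...,0]>45)&(hsv[...,0]<90)&(hsv[...,1]>90)&(z>.027);q=W[g];print("jaw",g.sum(),q.mean(0),cv2.minAreaRect((q[:,:2]*1000).astype(np.float32)))
for n in("scene","side"): snap(n,n+"18")
a=cv2.resize(cv2.imread("pics/scene18.png")[220:330,140:280],(400,314),interpolation=cv2.INTER_CUBIC)
b=cv2.resize(cv2.imread("pics/side18.png")[220:345,285:395],(276,314),interpolation=cv2.INTER_CUBIC)
cv2.imwrite("pics/f.png",np.hstack([a,b]))
E
```

```text
21.8833 [ 0.54157384 -0.3237425   0.23926413] [ 0.13582577 -0.4482182  -0.92536404]
645 [ 0.55102559 -0.19629659  0.09352074] ((546.0314331054688, -226.14532470703125), (59.61064529418945, 8.177892684936523), 87.94471740722656)
jaw 314 [ 0.54697177 -0.24103056  0.0304475 ] ((543.0859985351562, -240.7312774658203), (11.929725646972656, 48.110965728759766), 88.69144439697266)
```

View pics/w18.png

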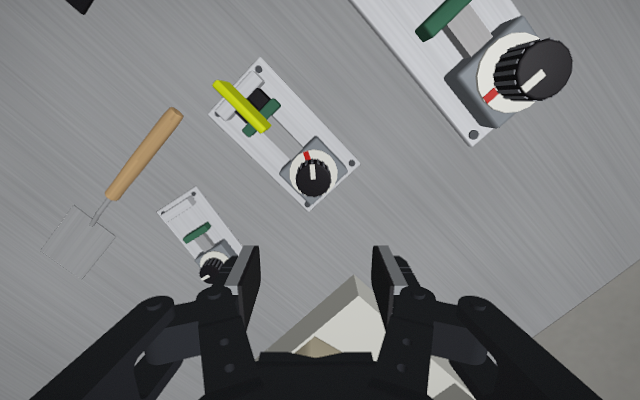

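View pics/f.png

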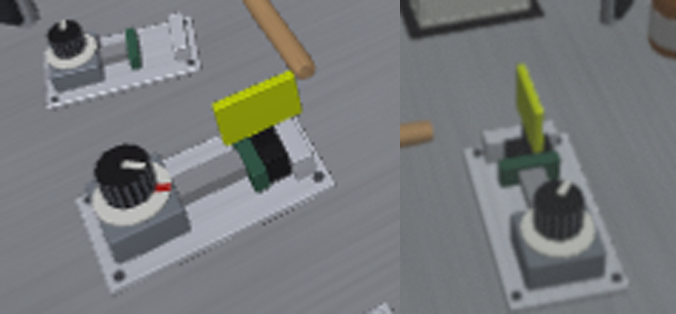

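View pics/scene18.png

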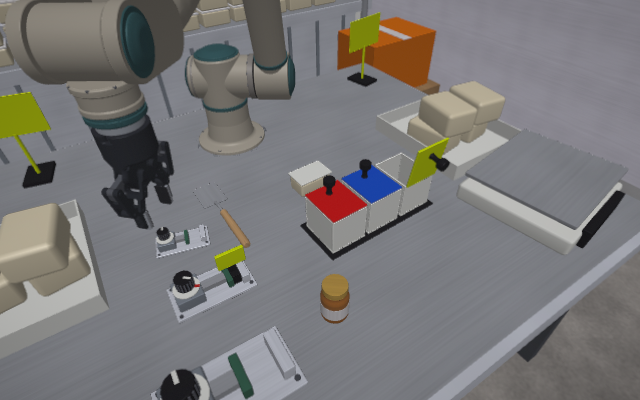

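The board is at clamp y ≈ 0 with the green jaw tight on the foot. The red and blue lids are shut and the bystanders are in place. One last check on the slip angle before handing in.

```bash
python3 - <<'E'
from h import *
from bench import eyes,env
for k in (1,11,18):
    f=np.load(f"pics/w{k}.npz");W=cloud(eyes,"wrist",f["d"],{"tcp_pos":f["pos"],"tcp_rot":f["rot"]})
    h=cv2.cvtColor(cv2.imread(f"pics/w{k}.png"),cv2.COLOR_BGR2HSV).astype(int);x,y,z=[W[...,i] for i in range(3)]
    c=np.array([.5407,-.3237]);r=np.hypot(x-c[0],y-c[1])
    m=(r<.03)&(z>.035)&((h[...,0]<8)|(h[...,0]>172))&(h[...,1]>150)
    l=(r<.018)&(z>.068)&(h[...,2]>120)&(h[...,1]<60)
    a=W[m].mean(0)[:2]-c;b=W[l];mu=b[:,:2].mean(0)-c
    print(k,m.sum(),l.sum(),"mark",np.degrees(np.arctan2(a[1],a[0])),"line",np.degrees(np.arctan2(mu[1],mu[0])))
E
```

```text
1 15 74 mark 133.11533814634643 line 149.54228971629783
11 71 146 mark 134.61782764688644 line 131.46960393080946
18 38 84 mark 63.761963924799204 line 49.2662334833879
```

```bash
python3 -c "
from bench import env
print(env.job_done(), env.state()['t'])"
```

```text
the job is handed in; nothing more can be done
the job is handed in; nothing more can be done
```

I opened only the yellow-lidded box and stood its blank board upright on the middle-sized clamp's floor. I then turned the thumbscrew clockwise until the clutch first slipped, stopped, and handed the job in at about 22 s.

- **Board:** The last wrist view puts it against the fixed jaw at clamp y ≈ 0 and about 3 mm off midway along the jaws. The pictures show it upright. The green jaw's face is on the foot at about y = −9 mm. I could not measure the jaw's grip force directly.
- **Clutch:** The disc turned about 71° and the knob about 82°, so it slipped roughly 0.2 rad.
- **Other things:** The pictures show the red and blue lids shut and the tub, jar and spatula where they were. I judged these by eye and did not measure them. The arm was clear of everything at hand-in.
- **Checks that disagreed:**
  - The fixed cameras and the wrist camera differ by 2–3 mm.
  - The knob-line angle in the first, distant view was about 18° off the close-up reading. I used the close-up.
- **Changes from the plan:**
  - I pinched the board about 10 mm higher than the advised 66 mm, to clear the box wall.
  - I regripped the thumbscrew once because the first grip sat too high.

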